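Find the hidden index notch and lock the fixture

ROBOT

A 6-joint arm with a two-finger parallel gripper is mounted at the origin on the work surface. World frame = base frame: x ahead of the robot, y to its left, z up, the work surface at z = 0. Lengths are in m, angles in rad, forces in N, time in s.
With the tool pointing down it reaches from about 0.275 to 0.725 m from the base axis. Payload 15.9 kg.
Tool frame: the origin (TCP) lies between the finger pads; the fingertips stand 22 mm ahead of it and the grasp point (between the pads) lies 3 mm ahead of it (manip.tip_reach is the y of the fingertips in the tool frame, in m); y points along the fingers, x is the direction in which the jaws open and shut, and the axes are right-handed (so a half turn about y gives the same grasp; the last joint's range is limited). The gripper opens to 85 mm and grips with 20 to 120 N. Pads are 22 mm wide; open, the fingers measure 114 mm over their backs; the gripper's body (76 mm by 85 mm) begins 54 mm behind the grasp point. The pads swing forward as they close: fully open they stand 13 mm farther back than shut.
Start: joints at [1.137, 0.213, -0.034, 1.323, 0, 1.571], TCP at [0.21, 0.454, 0.253] pointing down, gripper open.
Joint ranges: [-2.98, 2.98], [-0.74, 1.72], [-1.14, 1.35], [-2.1, 2.04], [-1.57, 1.44], [-3.14, 3.14]. Speed limits (rad/s): [1.89, 1.89, 2.39, 2.57, 3.14, 3.14].

INTERFACE

Orientations are given as a rotation vector (axis times angle).
In Python, from station import manip gives the robot as it stands. The module is installed in compiled form; this text tells all that it offers. Calls block until the motion is done:
- manip.goto(position, orientation): joint-space move of the TCP to a pose.
- manip.move_l(position, frame=None, v=0.15, stop_force=None): straight line of the TCP; frame=None keeps the orientation; v is the mean speed in m/s. With stop_force (N) it stops when the force on the tool has changed by that much, and returns True; else False.
- manip.set_joints(angles): joint-space move.
- manip.gripper_to(opening): opening from 0.0 (shut) to 1.0 (fully open); the grip force is fixed at half the most; returns when the fingers have stopped.
- manip.wait(seconds).
- manip.ik(position, orientation): joint angles nearest the present ones, or None.
- manip.grab_frame(name): name is "scene" or "top"; returns a dict with "pixels" (480x640x3 uint8, blue, green, red), "camera_matrix" (3x3 intrinsics, pixels), "eye" and "orientation" of the camera in the world. Camera axes: x right, y down, z forward; pixel columns grow to the right and rows downward; lengths in m; the calibration is good to about 2 mm. A picture is of the moment at which its call begins. There is no depth.
A pose or a line that the arm cannot do raises manip.PlanningError and nothing moves.
- manip.hand_in(): hands the job in, once; it reports no verdict.
Trained networks look in the newest picture that a camera, given by its name, has taken for a name from the list of things; names that differ only in an ending like _2 or _b are one class to them, and where a whole thing is asked for, a point or a joint stands for the part that bears it (a point fixed in the world has none). Each returns a list of dicts, best first, with "score" (0 to 1); they miss things now and then, are a little off and sometimes report something else, mostly with a low value. They report only what shows in the picture. A call takes as long as a camera call. They do not tell look-alikes from the thing itself.
- manip.search_frame(camera, name): "point" ([x, y, z] in m, in world coordinates, good to about 4 mm: the middle of the surface that is visible of it).
- manip.regions_of(camera, name): "mask" (480x640 bool, what is visible of it).
- manip.pinpoint(camera, name): "point" ([x, y, z] in m, in world coordinates, good to about 4 mm: a listed point, or the origin of a listed thing).
Readings, each from a call of its own:
- manip.current_time_s(): time.
- manip.current_joint_positions(): joint angles.
- manip.current_qd(): joint speeds.
- manip.current_joint_torque(): joint torques, N m.
- manip.current_ee_pos(): TCP position.
- manip.current_tcp_rot(): TCP orientation.
- manip.current_ft_force(): force on the tool from outside, world axes, zero at the start.
- manip.current_torque(): the same for the moment, N m.
- manip.current_gripper_width(): opening from 0.0 (shut) to 1.0 (fully open).
Only numpy, scipy, OpenCV 4.12 (cv2) and the standard library are available. Lean on these libraries where they do the work, as an engineer would, in place of code of your own. Each camera call takes 0.05 s, during which the arm holds its last target. There are 200 camera calls.

TASK

Lift the parts tote off the rails of the indexing fixture and set it down gently and upright on the rubber mat. Then turn the round dial knob slowly clockwise (seen from above) until you feel its torque dip where the hidden spring ball falls into its notch, let go of it there, and push the lock pin fully home. Leave the other things on the bench where they are.

Things in the scene. Friction and masses are not known exactly. Their poses are not given: they have to be found in the camera images.
- fixture: Grey cast indexing fixture fixed to the bench, at a random place and yaw. Housing 130 (x) x 220 (y) x 60 mm high with a 150 x 240 x 8 foot; origin at the centre of its underside, z up. On its flat deck, 60 mm above the bench: the dial knob, axis at x 0, y +55; the lock pin, axis at x 0, y -50; and the tote's two rails on either side of the pin.
- rails (a point): Midway between the rail tops, 28 mm above the deck and right above the pin. Two steel rails along y, at x -50 and +50 mm from here, each 10 wide, 28 high, 80 long (90 clear between them). The tote stands on them at the start.
- knob (a point): Grip point on the knob's axis, 30 mm above the deck (90 above the bench). The axes are the fixture's and do not turn with the knob. The knob is an upright black fluted cylinder, 44 mm in diameter, from 10 to 50 mm above the deck, on a round dial plate 72 mm in diameter lying 2 to 10 mm above the deck. It turns about the vertical; no mark shows its angle.
- dial_axis (a point): Foot of the knob's axis, on the deck. The one hidden notch lies 0.35 to 1.25 rad clockwise (from above) of the start; a stop 0.7 rad beyond it. Drag about 0.13 N m; from 0.15 rad before the notch it falls, below zero (ball pulls the knob in, about -0.3 N m); past it rises to about 0.6 N m; if forced through, turn back. Let go within 0.1 rad of the notch, the knob centres itself.
- pin_top (a point): Centre of the top of the lock pin's round steel head, 24 mm in diameter, 8 thick, on a 12 mm stem. The top is 22 mm above the deck at the start, 8 mm when home. It slides straight down with about 3 N of friction and stays where it is left. Unless the dial stands in its notch (within about 0.03 rad), the pin strikes a hidden plate after 3 mm.
- lock_pin (a joint): How far the lock pin is pushed down, m: 0 at the start, 0.014 fully home.
- tote: Open steel parts tote with bolts in it, 130 (x) x 76 (y) x 35 mm high, about 0.45 kg; a flat upright carrying plate 12 mm thick (y), 122 long (x) runs along its middle, its top 75 mm above the tote's underside: grip this plate. Origin at the centre of the underside, z up. At the start it stands on the fixture's rails, 88 mm above the bench.
- mat: Black ribbed rubber mat fixed to the bench, 220 (x) x 170 (y) x 4 mm thick; origin at the centre of its underside, x along its length.
- tub: Bystander, to be left alone: closed plastic tub of paste, 60 mm across, 70 tall.
- spanner: Bystander, to be left alone: steel spanner lying flat, 180 long.
- hammer: Bystander, to be left alone: hammer lying flat, 260 long.
- driver: Bystander, to be left alone: screwdriver with a dark handle lying flat, 200 long.
- flange_ring: Bystander, to be left alone: flat steel ring, 80 mm across, 14 high.
- socket: Bystander, to be left alone: small upright steel cylinder (a socket), 28 mm across, 35 tall.
Things that resemble listed ones, but are neither listed nor needed, are in the scene too. Several things have the shape of the tote; the one meant has the colours described above.

How it is judged:
On the way, in this order (a step that is already met when the one before it is completed fails the run):
1. the tote stands upright on the mat, released (x of tote in the frame of mat between -0.1 and 0.1 m and y of tote in the frame of mat between -0.075 and 0.075 m and z of tote in the frame of mat below 0.012 m and angle between tote's own z axis and vertical below 0.1 rad and contact force between the fingers and tote below 0.3 N), for 0.2 s.
2. the lock pin is home in the dial's slot (value of joint lock_pin above 0.011 m and x of tote in the frame of mat between -0.1 and 0.1 m and y of tote in the frame of mat between -0.075 and 0.075 m and z of tote in the frame of mat below 0.012 m and angle between tote's own z axis and vertical below 0.1 rad), for 0.2 s.
At the end, for the whole second after the job is handed in: The lock pin is pushed at least 11 mm down (14 is fully home; it passes 3 mm only with the dial in its notch), and the tote stands upright (within 0.1 rad), at rest, on the mat, its centre within 100 mm (along) and 75 mm (across) of the mat's centre (all of step 2 and linear speed of tote below 0.02 m/s); the robot touches nothing.
It fails at once if the tote is dropped from a height (linear speed of tote above 0.8 m/s and contact force between the fingers and tote below 0.3 N).
It fails at once if a bystander is pushed more than 40 mm (distance of any of tub, spanner, hammer, driver, flange_ring, socket from where it was at the start of the episode above 0.04 m).
It fails at once if the tub is tipped over (angle between tub's own z axis and vertical above 0.6 rad).
It fails at once if the tote is tipped more than 45 degrees (angle between tote's own z axis and vertical above 0.78 rad).
It also fails if it takes over 69 s, if anything falls off the work surface, if the arm or the gripper's body presses on something with over 40 N, if the wrist force passes 120 N, or if a joint passes its speed limit or range.

## Working session

There is one attempt and no reset: what is moved stays moved. The work goes in short steps, each a Python script; the robot and the scene stay as the last script left them, time stands still between calls to the robot, and variables do not carry over. Pictures are saved under pics/ and viewed, about 8 in all and at most 12, crops included, and the job is handed in when it is done.

```bash
mkdir -p pics
python3 - <<'E'
from station import manip
import cv2,numpy as np
for c in("scene","top"):
    f=manip.grab_frame(c);cv2.imwrite(f"pics/{c}0.png",f["pixels"])
    print(c,np.round(f["camera_matrix"],1).tolist(),f["eye"],f["orientation"])
    for n in("knob","dial_axis","rails","pin_top","tote","mat","fixture"):
        print(n,[(np.round(d["point"],3).tolist(),round(d["score"],2)) for d in manip.pinpoint(c,n)[:4]])
print(manip.current_time_s(),manip.current_tcp_rot(),manip.tip_reach)
E
```

```text
scene [[568.7, 0.0, 329.5], [0.0, 568.7, 236.8], [0.0, 0.0, 1.0]] [1.280959   0.52730672 1.17955472] [-1.2642567  -2.3862318   0.85158715]
knob [([0.545, 0.225, 0.092], 0.97)]
dial_axis [([0.544, 0.219, 0.058], 0.75)]
rails [([0.541, 0.114, 0.088], 0.57)]
pin_top []
tote [([0.224, 0.416, -0.003], 0.94), ([0.538, 0.112, 0.088], 0.88), ([0.279, 0.214, -0.002], 0.6)]
mat [([0.536, -0.205, -0.001], 0.84), ([0.546, 0.222, 0.091], 0.49)]
fixture []
top [[550.1, 0.0, 323.0], [0.0, 550.1, 235.3], [0.0, 0.0, 1.0]] [0.3928002  0.02625448 1.42776563] [-2.14864859  2.20536935 -0.10218925]
knob [([0.545, 0.218, 0.088], 0.63)]
dial_axis [([0.541, 0.218, 0.062], 0.65), ([0.541, 0.22, 0.092], 0.48)]
rails [([0.537, -0.2, 0.002], 0.58)]
pin_top []
tote [([0.541, 0.114, 0.09], 0.82), ([0.219, 0.416, -0.001], 0.71), ([0.28, 0.212, -0.003], 0.67)]
mat [([0.535, -0.201, 0.002], 0.73), ([0.797, -0.16, 0.002], 0.59)]
fixture [([0.543, 0.163, 0.001], 0.63)]
0.8 [-1.38375122 -0.88403371  0.88400563] 0.022
```

View pics/scene0.png

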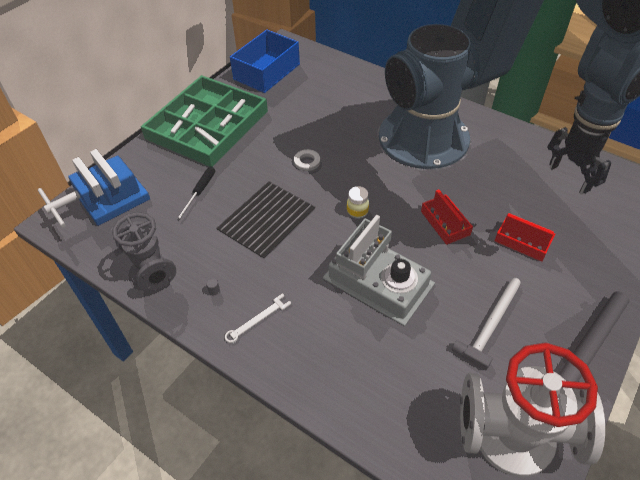

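View pics/top0.png

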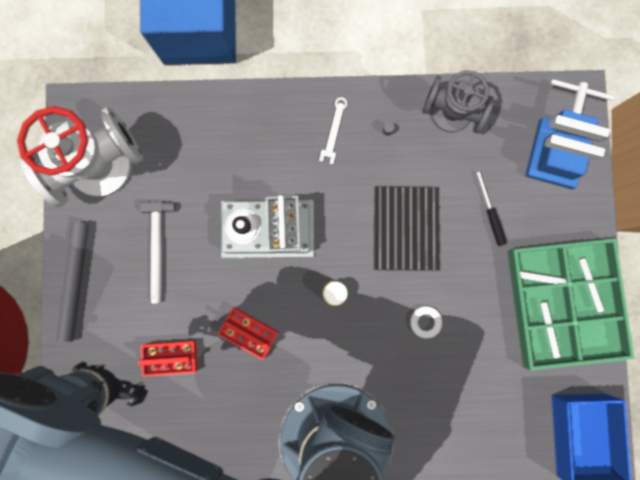

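Scene view: tote on fixture at (362,240), knob (402,268), mat (267,218). Top view: knob (241,226), tote plate (282,222), mat (407,228), red look-alike totes at (168,357) and (248,332). I'll zoom in to get the fixture yaw.

```bash
python3 - <<'E'
import cv2
a=cv2.imread("pics/top0.png")[180:270,205:325]
cv2.imwrite("pics/crop.png",cv2.resize(a,None,fx=6.5,fy=6.5,interpolation=cv2.INTER_CUBIC))
E
cat > h.py <<'E'
from station import manip
import numpy as np
from scipy.spatial.transform import Rotation as R
def px2w(f,uv,z):
    K=np.array(f["camera_matrix"]);d=R.from_rotvec(f["orientation"]).apply(np.linalg.inv(K)@[uv[0],uv[1],1])
    e=np.array(f["eye"]);return e+d*(z-e[2])/d[2]
def down(a):
    "tool down, jaw axis along world angle a"
    x=np.array([np.cos(a),np.sin(a),0]);y=np.array([0,0,-1.]);return R.from_matrix(np.c_[x,y,np.cross(x,y)]).as_rotvec()
E
```

```text
(no output)
```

View pics/crop.png

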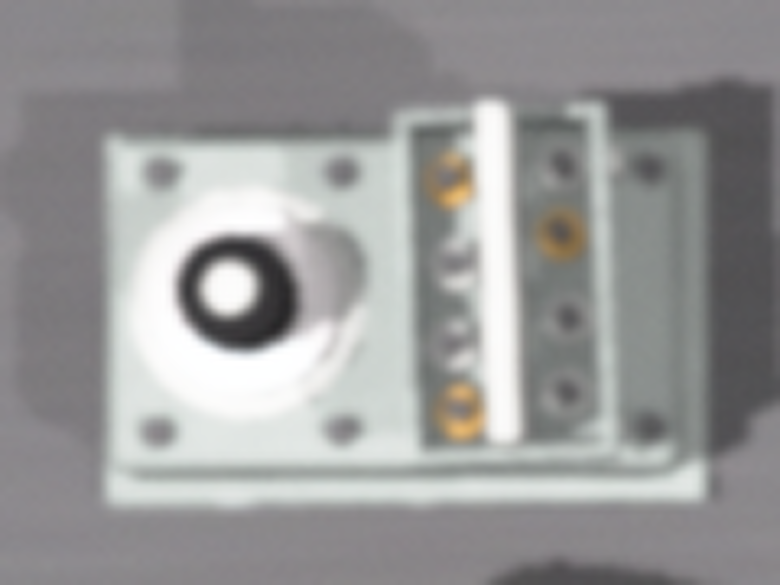

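Crop: foot's near edge runs from (107,502) to (705,500), plate top from (492,103) to (506,440), knob top around (235,290). I'll turn these into positions.

Run:
```python
from h import *
f=manip.grab_frame("top")
g=lambda u,v,z:px2w(f,(u/6.5+204.6,v/6.5+179.6),z)[:2].round(4)
a,b=g(107,502,.008),g(705,500,.008);print("foot",a,b,"yaw y-axis",np.arctan2(*(a-b)[::-1])-np.pi/2)
a,b=g(492,103,.163),g(506,440,.163);print("plate",a,b,(a+b)/2,"yaw",np.arctan2(*(a-b)[::-1]),np.linalg.norm(a-b))
print("knob",g(236,292,.11),g(229,287,.11))
for p in((375,186),(440,187),(375,270),(440,270)):print("mat",px2w(f,p,.004)[:2].round(4))
P=[manip.pinpoint(c,n) for c in("scene","top") for n in("knob",)]
print([q[0]["point"].round(4) if q else 0 for q in P])
print([(a,[None if manip.ik(p,down(a)) is None else manip.ik(p,down(a)).round(2).tolist() for p in([.542,.113,.145],[.542,.113,.3],[.536,-.203,.2],[.545,.22,.09])]) for a in(-1.6,1.54)])
```

```text
foot [0.4719 0.2836] [0.4666 0.0462] yaw y-axis -0.022321481599289372
plate [0.6024 0.1166] [0.4816 0.114 ] [0.542  0.1153] yaw 0.02151985621378175 0.12082797689277106
knob [0.5429 0.2166] [0.5448 0.2191]
mat [ 0.6474 -0.1205]
mat [ 0.6404 -0.2908]
mat [ 0.4278 -0.1129]
mat [ 0.4234 -0.281 ]Traceback (most recent call last):
  File "<stdin>", line 9, in <module>
AttributeError: 'list' object has no attribute 'round'. Did you mean: 'count'?
```

```bash
cat >> h.py <<'E'
T=manip.current_time_s
def st(m):print(m,"t%.1f"%T(),np.round(manip.current_ee_pos(),4),"F",np.round(manip.current_ft_force(),1),"w%.3f"%manip.current_gripper_width())
E
python3 - <<'E'
from h import *
for a in(-np.pi/2+.0215,np.pi/2+.0215):
    print(a,[None if (q:=manip.ik(p,down(a))) is None else np.round(q,2).tolist() for p in([.542,.115,.149],[.542,.115,.3],[.536,-.2,.2],[.545,.22,.09])])
a=min((-np.pi/2+.0215,np.pi/2+.0215),key=lambda a:np.abs(np.array(manip.ik([.542,.115,.3],down(a)))-manip.current_joint_positions()).max())
manip.goto([.542,.115,.3],down(a));st("above")
manip.move_l([.542,.115,.19],v=.15);print(manip.move_l([.542,.115,.149],v=.05,stop_force=8));st("down")
manip.gripper_to(0.0);st("grip")
manip.move_l([.542,.115,.18],v=.06);st("lift")
E
```

```text
-1.5492963267948965 [[0.21, 0.36, -0.1, 1.11, 0.0, -2.95], [0.21, 0.33, 0.24, 1.48, 0.0, -2.95], [-0.36, 0.38, 0.05, 1.25, 0.0, 2.76], [0.38, 0.47, -0.09, 1.01, 0.0, -2.78]]
1.5922963267948966 [[0.21, 0.36, -0.1, 1.11, 0.0, 0.19], [0.21, 0.33, 0.24, 1.48, 0.0, 0.19], [-0.36, 0.38, 0.05, 1.25, 0.0, -0.38], [0.38, 0.47, -0.09, 1.01, 0.0, 0.36]]
above t2.7 [0.5418 0.1157 0.2999] F [-0.3  0.3 -0. ] w1.001
False
down t4.5 [0.5422 0.115  0.1493] F [-0.3 -0.1  0.6] w0.997
grip t5.2 [0.542  0.1151 0.1491] F [0.3 0.7 1.1] w0.127
lift t5.9 [0.542  0.115  0.1799] F [-0.6  0.5 -6.7] w0.130
```

Run:
```python
from h import *
import cv2
manip.move_l([.542,.115,.25],v=.15);manip.move_l([.536,-.2,.25],v=.2)
manip.move_l([.536,-.2,.085],v=.12);manip.wait(.2);st("near")
print(manip.move_l([.536,-.2,.060],v=.02,stop_force=3));st("contact")
manip.gripper_to(.5);st("open")
p=np.array(manip.current_ee_pos());manip.move_l([p[0],p[1],.2],v=.15);st("up")
f=manip.grab_frame("scene");cv2.imwrite("pics/s1.png",f["pixels"])
print([(np.round(d["point"],3),d["score"]) for d in manip.pinpoint("scene","tote")])
for n in("pin_top","knob","rails"):print(n,[(np.round(d["point"],4).tolist(),round(d["score"],2)) for d in manip.pinpoint("scene",n)])
f=manip.grab_frame("top");cv2.imwrite("pics/t1.png",f["pixels"])
for n in("pin_top","knob","rails","dial_axis"):print(n,[(np.round(d["point"],4).tolist(),round(d["score"],2)) for d in manip.pinpoint("top",n)])
a=f["pixels"][180:300,205:455]
cv2.imwrite("pics/crop1.png",cv2.resize(a,None,fx=3.2,fy=3.2,interpolation=cv2.INTER_CUBIC))
```

```text
near t9.9 [ 0.5362 -0.2001  0.0854] F [ 0.3  0.2 -5.6] w0.133
True
contact t10.9 [ 0.5359 -0.1999  0.0651] F [-0.6  0.9  7.1] w0.136
open t11.3 [ 0.535  -0.1996  0.0641] F [-0.6 -0.1 -0.2] w0.499
up t12.3 [ 0.5347 -0.1995  0.1991] F [ 0.4 -0.5 -0.6] w0.503
[(array([ 0.278,  0.216, -0.002]), 0.93), (array([ 0.221,  0.413, -0.   ]), 0.78), (array([ 0.536, -0.202,  0.007]), 0.58)]
pin_top [([0.5427, 0.1123, 0.0829], 0.59), ([0.541, 0.1153, 0.0895], 0.44)]
knob [([0.5476, 0.2229, 0.0939], 0.73)]
rails [([0.5424, 0.1139, 0.0874], 0.82), ([0.7954, -0.1566, 0.0006], 0.36)]
pin_top [([0.5395, 0.1146, 0.0875], 0.42)]
knob [([0.5429, 0.2199, 0.0929], 0.87), ([0.371, -0.0071, -0.0017], 0.61)]
rails [([0.5411, 0.1151, 0.0864], 0.89)]
dial_axis [([0.5435, 0.2166, 0.0602], 0.89)]
```

View pics/crop1.png

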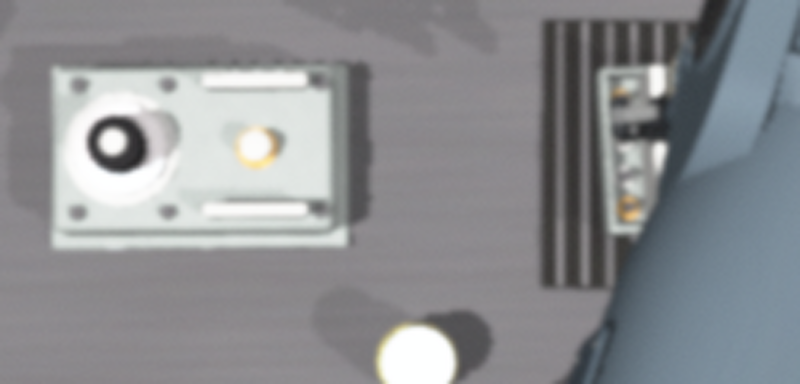

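Tote is on the mat (crop ~(625,150)); the pin is at crop (256,145), and the knob is confirmed. Next: go to the knob, grip and check side forces.

```bash
cat >> h.py <<'E'
def mz(n=6):
    s=[]
    for _ in range(n):
        s.append((manip.current_torque()[2],manip.current_joint_torque()[5]));manip.wait(.01)
    return np.mean(s,0)
E
python3 - <<'E'
from h import *
x,y=.544,.219
manip.gripper_to(1.0)
manip.move_l([.535,-.2,.24],v=.2)
manip.goto([x,y,.2],down(1.57));st("above")
print(manip.move_l([x,y,.098],v=.08,stop_force=8));st("at")
t=T();print("free",mz(),T()-t)
manip.gripper_to(0.0);st("grip");manip.wait(.1);st("grip");print(mz(),np.round(manip.current_torque(),2))
t=T();manip.set_joints(np.array(manip.current_joint_positions())+[0,0,0,0,0,.03]);print("step",T()-t,mz());st("s")
E
```

```text
above t15.2 [0.5443 0.2181 0.2   ] F [ 0.  -1.4  0.1] w1.000
False
at t16.7 [0.5443 0.2191 0.0985] F [-0.  -0.5  0.4] w1.001
free [ 4.72723127e-03 -4.42084946e-05] 0.05000000000000071
grip t17.2 [0.5441 0.2187 0.0984] F [-1.8 -3.6  7.2] w0.502
grip t17.3 [0.5441 0.2187 0.0984] F [-1.8 -2.3  6.6] w0.497
[0.04516319 0.02916028] [-0.62  0.34  0.08]
step 0.25 [0.00445402 0.22651347]
s t17.6 [0.5441 0.2187 0.0985] F [-0.9 -0.5  2.4] w0.495
```

Run:
```python
from h import *
q=np.array(manip.current_joint_positions());c0=q[5];L=[]
for i in range(1,26):
    q[5]=c0+.03*i;manip.set_joints(q);m=mz(4);L.append(m)
    print("%.2f cmd act %.3f mz %.3f j6 %.3f"%(.03*i+.03,manip.current_joint_positions()[5]-c0+.03,*m))
    if i>6 and m[1]<-.1: break
st("end")
```

```text
0.06 cmd act 0.059 mz 0.064 j6 0.319
0.09 cmd act 0.089 mz -0.027 j6 0.217
0.12 cmd act 0.119 mz -0.039 j6 0.204
0.15 cmd act 0.149 mz -0.040 j6 0.210
0.18 cmd act 0.179 mz -0.036 j6 0.203
0.21 cmd act 0.209 mz -0.037 j6 0.204
0.24 cmd act 0.239 mz -0.047 j6 0.217
0.27 cmd act 0.269 mz -0.031 j6 0.200
0.30 cmd act 0.299 mz -0.058 j6 0.202
0.33 cmd act 0.329 mz -0.002 j6 0.242
0.36 cmd act 0.359 mz -0.485 j6 -0.279
end t20.7 [0.5441 0.2187 0.0985] F [-1.1  3.6 -0.1] w0.500
```

Dip found; I'll continue in finer steps until the torque climbs back.

Run:
```python
from h import *
q=np.array(manip.current_joint_positions());c0=q[5]
for i in range(1,14):
    q[5]=c0+.015*i;manip.set_joints(q);m=mz(4)
    print("+%.3f mz %.3f j6 %.3f"%(.015*i,*m))
    if m[1]>0.05: break
st("end")
```

```text
+0.015 mz 0.080 j6 0.133
end t21.0 [0.5441 0.2187 0.0985] F [-1.9  2.7 -0.2] w0.497
```

Run:
```python
from h import *
print(mz(6));q=np.array(manip.current_joint_positions());c0=q[5]
for i in range(1,10):
    q[5]=c0+.015*i;manip.set_joints(q);m=mz(6)
    print("+%.3f mz %.3f j6 %.3f"%(.015*i,*m))
    if m[1]>0.4 or m[1]<-.1: break
st("end")
```

```text
[0.05490186 0.07795867]
+0.015 mz -0.228 j6 -0.009
+0.030 mz -0.050 j6 0.034
+0.045 mz -0.251 j6 -0.160
end t22.0 [0.5441 0.2187 0.0985] F [-0.6  3.5 -0.4] w0.499
```

Run:
```python
from h import *
manip.wait(.1);print(mz(8));q=np.array(manip.current_joint_positions());c0=q[5];k=0
for i in range(1,14):
    q[5]=c0+.015*i;manip.set_joints(q);manip.wait(.05);m=mz(8)
    print("+%.3f mz %.3f j6 %.3f"%(.015*i,*m))
    k=k+1 if m[1]>.15 else 0
    if m[1]>.35 or k==2: break
st("end")
```

```text
[-0.25682967 -0.26882621]
+0.015 mz -0.183 j6 0.006
+0.030 mz -0.124 j6 -0.084
+0.045 mz -0.446 j6 -0.409
+0.060 mz -0.607 j6 -0.579
+0.075 mz -0.393 j6 -0.335
+0.090 mz -0.462 j6 -0.429
+0.105 mz -0.775 j6 -0.744
+0.120 mz -1.017 j6 -0.999
+0.135 mz -0.680 j6 -0.655
+0.150 mz -0.625 j6 -0.612
+0.165 mz -0.277 j6 -0.215
+0.180 mz -0.077 j6 -0.053
+0.195 mz 0.420 j6 0.422
end t26.9 [0.5441 0.2188 0.0985] F [ 0.6  5.  -0.3] w0.495
```

Rising zero crossing at about 0.60 rad (inside the expected range). I'll back off slightly to the crossing, release, and try the pin with limited force.

Run:
```python
from h import *
q=np.array(manip.current_joint_positions());q[5]-=.01;manip.set_joints(q);manip.wait(.1);print(mz(8))
manip.gripper_to(1.0);manip.wait(.2);st("rel")
p=manip.current_ee_pos();manip.move_l([p[0],p[1],.18],v=.15)
manip.gripper_to(0.0)
manip.move_l([.5418,.1138,.18],v=.15);manip.move_l([.5418,.1138,.112],v=.1);manip.wait(.1);st("pre")
print(manip.move_l([.5418,.1138,.0885],v=.02,stop_force=15));st("push")
```

```text
[0.1447119  0.14768258]
rel t28.0 [0.5441 0.2188 0.0985] F [-0.8 -0.4 -0.3] w1.002
pre t31.3 [0.5423 0.1139 0.1127] F [1.3 0.  0.5] w0.003
True
push t32.3 [0.5419 0.1138 0.09  ] F [-0.8 -0.3  8.1] w0.002
```

The pin went down to tip z 0.068, which is home. I'll retreat and check.

Run:
```python
from h import *
import cv2
print(manip.move_l([.5418,.1138,.0875],v=.01,stop_force=20));st("press")
manip.move_l([.5418,.1138,.2],v=.15);manip.goto([.4,.3,.3],down(1.57));st("away")
f=manip.grab_frame("scene");cv2.imwrite("pics/s2.png",cv2.resize(f["pixels"][150:330,200:450],None,fx=3.2,fy=3.2,interpolation=cv2.INTER_CUBIC))
for n in("pin_top","tote"):print(n,[(np.round(d["point"],4).tolist(),round(d["score"],2)) for d in manip.pinpoint("scene",n)])
```

```text
True
press t32.5 [0.542  0.1139 0.09  ] F [-3.6 -0.1 11.7] w-0.000
away t34.4 [0.4004 0.2994 0.2992] F [-0.1  0.2  0.2] w-0.001
pin_top [([0.5444, 0.111, 0.0693], 0.44), ([0.5379, -0.204, -0.0037], 0.36)]
tote [([0.2781, 0.2154, 0.001], 0.87), ([0.5383, -0.2014, 0.0018], 0.67), ([0.2238, 0.4147, -0.002], 0.58)]
```

View pics/s2.png

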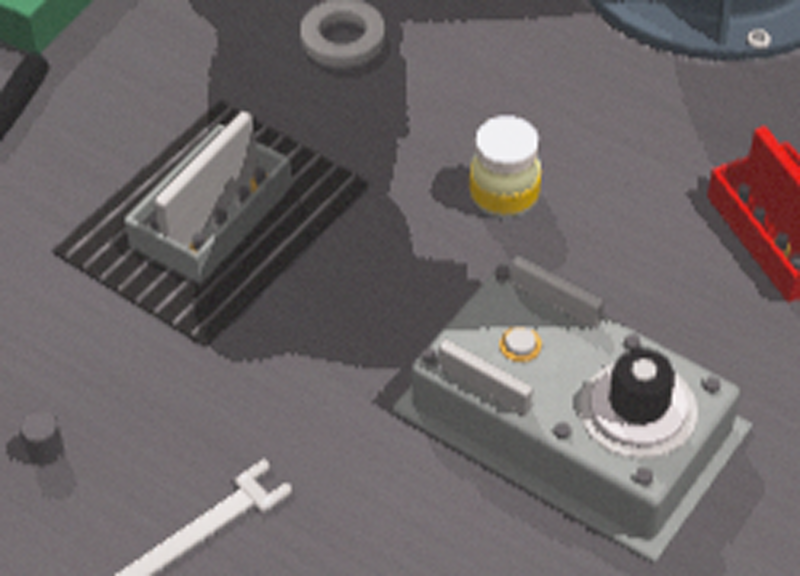

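The crop shows the pin flush at (521,343) and the tote upright in the middle of the mat at (208,195). Handing in.

```bash
python3 -c "
from station import manip
manip.hand_in();print(manip.current_time_s())"
```

```text
the job is handed in; nothing more can be done
the job is handed in; nothing more can be done
```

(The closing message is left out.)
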